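Spice row into the tilt bin's rack, mirrored

ROBOT

A 6-joint arm with a two-finger parallel gripper is mounted at the origin on the work surface. World frame = base frame: x ahead of the robot, y to its left, z up, the work surface at z = 0. Lengths are in mm, angles in degrees, forces in N, time in s.
With the tool pointing down it reaches from about 275 to 850 mm from the base axis. Payload 5.2 kg.
Tool frame: the origin (TCP) lies at the very end of the fingers, on their centre line; the grasp point (between the pads) lies 19 mm behind it; z points along the fingers, y is the line along which they close (so a half turn about z gives the same grasp; the last joint's range is limited). The gripper opens to 85 mm and grips with 20 to 120 N. Pads are 22 mm wide; open, the fingers measure 114 mm over their backs; the gripper's body (76 mm by 85 mm) begins 54 mm behind the grasp point. The pads swing forward as they close: fully open they stand 13 mm farther back than shut.
Start: joints at [61.49, 14.817, 87.949, -0, 77.235, -11.62], TCP at [159.78, 526.285, 231.31] pointing down, gripper open.
Joint ranges: [-179.93, 179.93], [-52.35, 119.4], [10.71, 147.94], [-69.91, 249.91], [12.55, 155.21], [-178.61, 178.61]. Speed limits (degrees/s): [147.25, 147.25, 180, 180, 180, 180].

INTERFACE

Orientations are given as a 3x3 rotation matrix whose columns are the frame's x, y, z axes.
In Python, from bench import arm, eyes gives the robot as it stands.
- The arm moves only by the tool step_arm, never from a script. Its argument "targets" is a list that holds one entry, the list of rows, each a list of 6 numbers: the shift along the tool's x, y, z in cm, then the turn, a rotation vector about the tool's x, y, z in degrees. In form: [[[dx, dy, dz, rx, ry, rz], ...]]. A call has 1 to 20 rows; each row shifts and turns the commanded pose from where the row before left it, along the tool's axes as they then stand; what a row does not reach is not made up. A row lasts 1/12 s, in which the tool goes at most 41.7 mm and 7.16 degrees, less where a joint would pass 70% of its speed; a pose out of reach is approached as far as the arm can. A call is refused whole if a number of a shift passes 4.17 or a number of a turn 7.16, either way. A call with a gripper value outside its range is refused whole. "fingers" is the opening, from 0 (shut) to 1 (fully open), set as the call begins (left out, the last holds). The fingers move at their own pace and stop on an object; "grip_force" is the grip in N (left out, the last holds). Time passes only in rows, so rows that do not move let the fingers close. It gives the time, the measured TCP pose, the force, the opening and the grip force at its end, in the units of the state.
- arm.get_obs(): the state, without advancing time (a new reading comes with each control period).
- eyes.grab_frame(name): name is "scene" or "side" or "wrist"; returns (picture, depth): 400x640x3 uint8, blue, green, red; 400x640 float32, mm along the optical axis (not along the pixel's ray), 0 where there is no reading.
- eyes.get_calibration(name): a dict with "fx", "fy", "cx", "cy" (pixels), "world_from_camera" (4x4, takes a point from camera to world coordinates). Camera axes: x right, y up, looking along -z (the intrinsics and any distortion apply to the point x, -y, -z); pixel columns grow to the right and rows downward; lengths in mm; the calibration is good to about 2 mm. A picture is of the moment at which its call begins: read the wrist's pose just before it. get_calibration takes no time and is no camera call; for the wrist camera it gives the pose at the moment of the call.
- arm.job_done(): hands the job in; it is judged then, once.
Trained networks look in the newest picture that a camera, given by its name, has taken for a name from the list of things; names that differ only in an ending like _2 or _b are one class to them, and where a whole thing is asked for, a point or a joint stands for the part that bears it (a point fixed in the world has none). Each returns a list of dicts, best first, with "conf" (0 to 1); they miss things now and then, are a little off and sometimes report something else, mostly with a low value. They report only what shows in the picture. A call takes as long as a camera call. They do not tell look-alikes from the thing itself.
- eyes.look_for(camera, query): "point" ([column, row] in pixels, amid what is visible of it).
The state is a dict: "time_s": time; "joint_positions": joint angles; "dq": joint speeds; "tau": joint torques, N m; "tcp_pos": TCP position; "orientation": TCP orientation; "force": force on the tool from outside, world axes, zero at the start; "wrist_torque": the same for the moment, N m; "finger_gap": finger opening in mm; "grip_force": force on a finger pad.
Only numpy, scipy, OpenCV 4.12 (cv2) and the standard library are available. Lean on these libraries where they do the work, as an engineer would, in place of code of your own. Each camera call takes 0.05 s, during which the arm holds its last target. There are 200 camera calls.

TASK

The white plastic rack goes into the tilt bin facing the other way, so move the four spice things from the wooden rack into its four pockets in reverse order: seen from the robot, the one now at the left end of the wooden rack goes into the right end pocket of the white rack, and so on along the row to the right-hand one, which goes into the left end pocket. Set each down gently, standing upright on the floor of its own pocket, and never tip one over.

Things in the scene. Friction and masses are not known exactly. Their poses are not given: they have to be found in the camera images.
- wood_rack: Old rack: fixed wooden tray, 84 (x) x 284 (y) x 20 mm high, 6 mm rims all round, 8 mm floor with a row of four cork seats. Origin: centre of its underside, on the worktop. Seat centres at y = +99, +33, -33 and -99 mm in its frame, x = 0. x points away from the robot, y to its left along the row (yaw within 0.3 rad). Stands left or right of centre.
- white_rack: New rack: fixed, white plastic, 72 (x) x 270 (y) x 18 mm high, a row of four empty pockets, each 60 x 60 mm and 12 mm deep, 6 mm walls, floor 6 mm above the worktop. Origin: centre of its underside, on the worktop. Pocket centres at y = +99, +33, -33 and -99 mm in its frame, x = 0. x points away from the robot, y to its left along the row (yaw within 0.3 rad). Stands left or right of centre.
- mill: The pepper mill: dark wood, round, narrow waist, 110 mm high. Straight sides 42 mm in diameter from 0 to 56 mm and again, above the waist, from 75 to 102 mm. 110 to 220 g. Origin: centre of its underside; z up.
- jar: The spice jar: clear glass with a reddish spice inside and a flat round steel lid, 95 mm high. Straight sides 42 mm in diameter over the whole height, the lid flush with the glass (from 76 mm up). 130 to 250 g. Origin: centre of its underside; z up.
- tin: The square tin: plain aluminium, 40 x 40 mm and 80 mm high, straight sides, the top 10 mm being a flush dark steel lid. 110 to 210 g. Origin: centre of its underside; x and y square to its sides (at the start within 0.2 rad of the wooden rack's), z up.
- shaker: The steel shaker: round, with a domed top, 88 mm high; straight sides 38 mm in diameter from 0 to 66 mm. 120 to 230 g. Origin: centre of its underside; z up.
- seat_mill: The round cork seat, 54 mm in diameter and 4 mm thick, on which the pepper mill stands at the start, within 4 mm of its centre. Fixed in the wooden rack, so it keeps telling where in the row the pepper mill came from. All four seats look alike. Origin: centre of its underside, 8 mm above the worktop.
- seat_jar: The round cork seat, 54 mm in diameter and 4 mm thick, on which the spice jar stands at the start, within 4 mm of its centre. Fixed in the wooden rack, so it keeps telling where in the row the spice jar came from. All four seats look alike. Origin: centre of its underside, 8 mm above the worktop.
- seat_tin: The round cork seat, 54 mm in diameter and 4 mm thick, on which the square tin stands at the start, within 4 mm of its centre. Fixed in the wooden rack, so it keeps telling where in the row the square tin came from. All four seats look alike. Origin: centre of its underside, 8 mm above the worktop.
- seat_shaker: The round cork seat, 54 mm in diameter and 4 mm thick, on which the steel shaker stands at the start, within 4 mm of its centre. Fixed in the wooden rack, so it keeps telling where in the row the steel shaker came from. All four seats look alike. Origin: centre of its underside, 8 mm above the worktop.
There are look-alikes about, which are no part of the job. What is shaped like the mill but blue or red is not meant.

How it is judged:
By the outcome, as a careful person would: the job done as asked, in the order asked, and still so for the second after the job is handed in, with the robot touching nothing.
It also fails if it takes over 115 s, if anything falls off the work surface, if the arm or the gripper's body presses on something with over 40 N, if the wrist force passes 120 N, or if a joint passes its speed limit or range.

## Working session

There is one attempt and no reset: what is moved stays moved. The work goes in short steps, Python scripts to look and compute and a tool call to move; the robot and the scene stay as the last step left them, time stands still between calls to the robot, and variables do not carry over. Pictures are saved under pics/ and viewed, at most 14 in all, crops included, and the job is handed in when it is done.

Besides the shell and the picture viewer there is one more tool, called after ">>>" as name([rows], argument=value, ...), one row to a line, values as JSON. step_arm: Moves the arm, as the interface text tells. Its arguments: {"type":"object","properties":{"targets":{"type":"array"},"fingers":{"type":"number"},"grip_force":{"type":"number"}},"required":["targets"]}

```bash
mkdir -p pics; ls; cat > h.py <<'E'
import numpy as np, cv2
from bench import arm, eyes
def grab(n,save=None):
    c=eyes.get_calibration(n); p,d=eyes.grab_frame(n)
    if save: cv2.imwrite('pics/'+save,p)
    return p,d,c
def world(c,u,v,z):
    # depth z array -> world points
    x=(u-c['cx'])/c['fx']*z; y=(v-c['cy'])/c['fy']*z
    P=np.stack([x,-y,-z,np.ones_like(z)],-1)
    return (P@np.array(c['world_from_camera']).T)[...,:3]
def cloud(d,c):
    v,u=np.mgrid[:d.shape[0],:d.shape[1]].astype(float)
    return world(c,u,v,d.astype(float))
def onplane(c,u,v,h):
    T=np.array(c['world_from_camera']); r=T[:3,:3]@np.array([(u-c['cx'])/c['fx'],-(v-c['cy'])/c['fy'],-1]); o=T[:3,3]
    return o+r*(h-o[2])/r[2]
E
python3 - <<'E'
from h import *
for n in ("scene","side"):
    p,d,c=grab(n,n+'1.png')
    print(n,{k:(np.round(v,3).tolist()) for k,v in c.items()})
    np.savez('/tmp/'+n,d=d,p=p)
    for q in ("wood_rack","white_rack","mill","jar","tin","shaker"):
        for r in eyes.look_for(n,q)[:4]:
            u,v=map(int,r['point']); w=cloud(d,c)[min(v,399),min(u,639)]
            print(q,r['point'],round(r['conf'],2),w.round())
print(arm.get_obs())
E
```

```text
pics
scene {'fx': 374.551, 'fy': 374.551, 'cx': 316.146, 'cy': 207.198, 'world_from_camera': [[-0.822, -0.421, 0.383, 849.802], [0.569, -0.602, 0.56, 480.786], [-0.005, 0.678, 0.735, 636.903], [0.0, 0.0, 0.0, 1.0]]}
wood_rack [363.9, 297.5] 0.65 [581. 240.   9.]
white_rack [266.1, 168.0] 0.88 [ 549. -183.    7.]
mill [358.4, 350.9] 0.87 [681. 338. 104.]
mill [472.2, 292.4] 0.8 [472. 369. 103.]
mill [393.5, 288.8] 0.62 [577. 295. 114.]
mill [446.8, 337.0] 0.62 [552. 393.  83.]
tin [327.7, 218.4] 0.62 [565. 101.  92.]
shaker [369.9, 265.6] 0.94 [565. 227.  85.]
side {'fx': 399.563, 'fy': 399.563, 'cx': 323.851, 'cy': 202.803, 'world_from_camera': [[0.943, 0.258, -0.209, 386.522], [-0.332, 0.71, -0.622, -549.542], [-0.012, 0.656, 0.755, 732.604], [0.0, 0.0, 0.0, 1.0]]}
wood_rack [288.1, 189.9] 0.78 [519. 122.   6.]
white_rack [349.1, 306.5] 0.89 [ 545. -222.    7.]
mill [316.2, 111.2] 0.95 [657. 308.  78.]
mill [282.2, 121.5] 0.93 [552. 264. 104.]
mill [263.8, 112.1] 0.72 [525. 378.  61.]
mill [237.7, 118.5] 0.67 [449. 345.  83.]
jar [294.9, 157.9] 0.57 [544. 133.  96.]
tin [299.7, 184.
[... 222 characters left out ...]

        7.72354577e+01, -1.16189366e+01]), 'dq': array([ 0.08245864, -0.04737594, -0.02607127,  0.02745229,  0.04286776,
        0.00713835]), 'tau': array([ 3.31375131e-04, -4.45770979e+01, -2.90848643e+01, -1.39519548e-04,
        7.16608465e-04, -3.52442502e-07]), 'tcp_pos': array([159.7837955 , 526.27989403, 231.33224363]), 'orientation': array([[-9.56855034e-01,  2.90565732e-01,  1.14378642e-05],
       [ 2.90565732e-01,  9.56855034e-01,  1.90749696e-05],
       [-5.40184544e-06,  2.15754321e-05, -1.00000000e+00]]), 'force': array([ 0.22022172, -0.56889458, -0.07836807]), 'wrist_torque': array([ 0.02336578,  0.01782048, -0.00043867]), 'grip_force': 0.0, 'finger_gap': 84.98480354832047}
```

View pics/scene1.png

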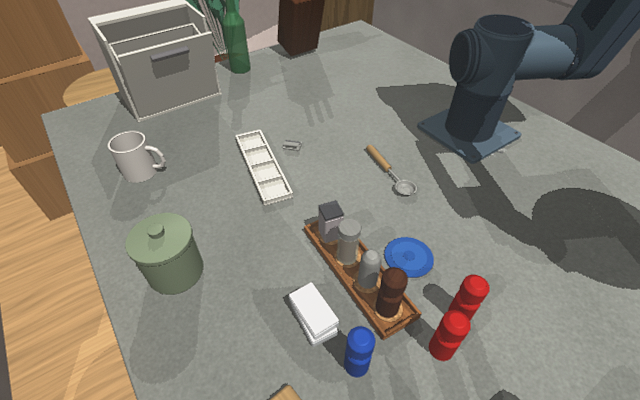

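View pics/side1.png

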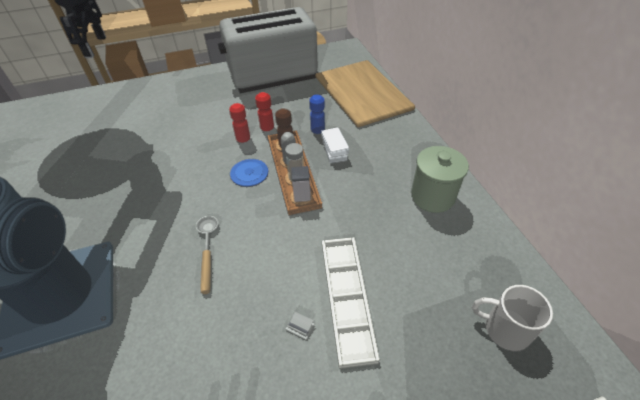

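The scene picture shows the wooden rack with the dark mill (391,290), shaker (369,268), jar (348,240) and tin (330,218), in that order from the robot's left. The empty white rack is at (263,167).

Four things are mill-shaped: dark brown (391,290), blue (359,350), red (472,292) and red (447,337). Only the dark wood one, standing in the rack, fits the description. I'll measure now and confirm it in an enlarged crop.

```bash
python3 - <<'E'
from h import *
W={}
for n in ("scene","side"):
    f=np.load(f'/tmp/{n}.npz'); c=eyes.get_calibration(n); d=f['d'];P=cloud(d,c);W[n]=P
    hsv=cv2.cvtColor(f['p'],cv2.COLOR_BGR2HSV)
    ok=d>0
    flat=ok&(abs(P[...,2])<6)&(P[...,0]>300)&(P[...,0]<700)&(abs(P[...,1])<300)
    print(n,'table z',np.median(P[flat][:,2]).round(1))
    X=P[...,0];Y=P[...,1];Z=P[...,2]
    m=ok&(Z>11)&(Z<24)&(X>480)&(X<640)&(Y>-380)&(Y<10)&(hsv[...,1]<60)
    r=cv2.minAreaRect(P[m][:,:2].astype(np.float32)); print('white',m.sum(),r, np.percentile(P[m][:,2],[50,90]))
    m=ok&(Z>12)&(Z<24)&(X>430)&(X<680)&(Y>10)&(Y<400)&(hsv[...,1]>110)&(hsv[...,0]<20)&(hsv[...,0]>4)
    mm=cv2.morphologyEx(m.astype(np.uint8),cv2.MORPH_OPEN,np.ones((2,2)))>0
    print('wood',mm.sum(),cv2.minAreaRect(P[mm][:,:2].astype(np.float32)))
    m=ok&(Z>40)&(Z<130)&(X>490)&(X<640)&(Y>40)&(Y<330)
    Q=P[m]
    k,lab=cv2.connectedComponents(m.astype(np.uint8))
    for y0,y1 in ((40,110),(110,170),(170,240),(240,330)):
        q=Q[(Q[:,1]>y0)&(Q[:,1]<y1)]
        zt=np.percentile(q[:,2],98); t=q[q[:,2]>zt-8]
        print(y0,len(q),'top',zt.round(1),'topmid',((t.max(0)+t.min(0))/2).round(1),'mean',t.mean(0).round(1),'size',np.ptp(t,0).round())
p=np.load('/tmp/scene.npz')['p'][180:390,280:500]
cv2.imwrite('pics/crop1.png',cv2.resize(p,None,fx=2.8,fy=2.8,interpolation=2))
E
```

```text
scene table z -0.4
white 781 ((550.4948120117188, -199.86129760742188), (273.84423828125, 73.05094909667969), 77.35012817382812) [16.67028796 18.50343944]
wood 731 ((551.49951171875, 185.664306640625), (281.4732971191406, 83.85909271240234), 85.85804748535156)
40 656 top 92.8 topmid [544.5  86.5  89.2] mean [546.   87.9  91. ] size [46. 46.  9.]
110 598 top 108.0 topmid [550.9 150.6 104.4] mean [552.2 152.6 106.1] size [40. 39.  8.]
170 723 top 102.5 topmid [553.5 200.3 100.7] mean [553.4 208.4  98.2] size [25. 60. 12.]
240 994 top 122.4 topmid [561.  282.8 119. ] mean [563.1 284.1 119. ] size [38. 38.  9.]
side table z -0.5
white 1427 ((549.1216430664062, -199.7769012451172), (271.7030029296875, 72.44827270507812), 77.33751678466797) [16.80688879 18.56074245]
wood 188 ((550.31640625, 182.95172119140625), (281.3493347167969, 80.6543960571289), 85.47293853759766)
40 473 top 93.0 topmid [542.8  85.5  90.1] mean [542.2  83.6  90.8] size [45. 47. 10.]
110 406 top 108.2 topmid [548.6 150.  105. ] mean [548.5 149.2 105.6] size [40. 39.  9.]
170 199 top 100.7 topmid [550.4 198.2  99.7] mean [550.  212.7  97.1] size [28. 56. 14.]
240 387 top 122.7 topmid [558.9 279.1 119.6] mean [557.8 277.8 119.2] size [35. 34. 10.]
```

View pics/crop1.png

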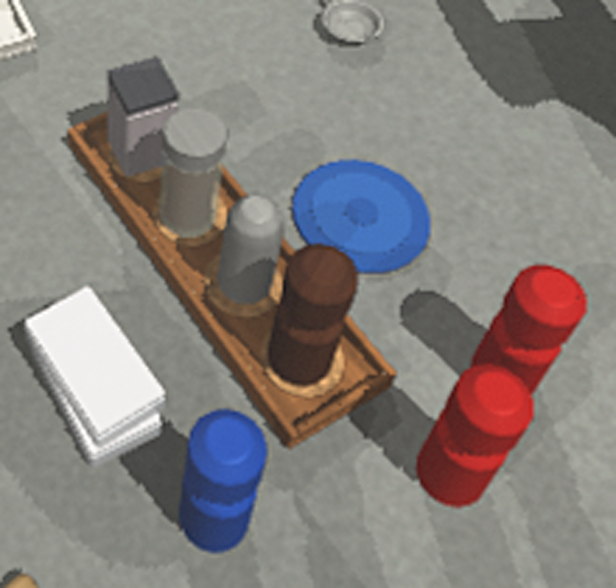

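The enlarged crop shows the dark brown mill standing at the left end of the wooden rack. The blue and red ones stand outside it, so the brown one is the one meant. From left to right the row is mill, shaker, jar, tin, with the wood rack y axis at about 85.8° and the white rack's at about 77.35°. I'll align the tool first and then hover over the rack.

>>> step_arm([
  [[0, 0, 0, 0, 0, 7.03], [0, 0, 0, 0, 0, 7.03], [0, 0, 0, 0, 0, 7.03], [0, 0, 0, 0, 0, 7.03], [0, 0, 0, 0, 0, 7.03], [0, 0, 0, 0, 0, 7.03], [0, 0, 0, 0, 0, 7.03], [0, 0, 0, 0, 0, 7.03], [0, 0, 0, 0, 0, 7.03], [0, 0, 0, 0, 0, 7.03], [0, 0, 0, 0, 0, 7.03]],
])

```text
time_s: 1.62
tcp_pos: [159.8, 526.3, 231.3]
orientation: [[0.08, 0.997, 0.0], [0.997, -0.08, 0.0], [0.0, 0.0, -1.0]]
force: [-0.2, 0.4, -0.9]
finger_gap: 85.7
grip_force: 0.0
```

>>> step_arm([
  [[-2.2, 2.96, -0.3, 0, 0, 0], [-2.2, 2.96, -0.3, 0, 0, 0], [-2.2, 2.96, -0.3, 0, 0, 0], [-2.2, 2.96, -0.3, 0, 0, 0], [-2.2, 2.96, -0.3, 0, 0, 0], [-2.2, 2.96, -0.3, 0, 0, 0], [-2.2, 2.96, -0.3, 0, 0, 0], [-2.2, 2.96, -0.3, 0, 0, 0], [-2.2, 2.96, -0.3, 0, 0, 0], [-2.2, 2.96, -0.3, 0, 0, 0], [-2.2, 2.96, -0.3, 0, 0, 0], [-2.2, 2.96, -0.3, 0, 0, 0], [-2.2, 2.96, -0.3, 0, 0, 0], [-2.2, 2.96, -0.3, 0, 0, 0], [0, 0, 0, 0, 0, 0], [0, 0, 0, 0, 0, 0]],
])

```text
time_s: 2.95
tcp_pos: [551.6, 187.0, 272.8]
orientation: [[0.077, 0.997, -0.001], [0.997, -0.077, -0.0], [-0.0, -0.001, -1.0]]
force: [-0.2, 0.2, -0.2]
finger_gap: 85.6
grip_force: 0.0
```

```bash
cat >> h.py <<'E'
def go(xyz,yaw=None,o=None):
    """needed tool-frame shift (cm) to world xyz, from measured pose"""
    o=o or arm.get_obs(); R=np.array(o['orientation'])
    print('t',o['time_s'],'tcp',o['tcp_pos'].round(1),'yang',np.degrees(np.arctan2(R[1,1],R[0,1])).round(2))
    return (R.T@(np.array(xyz)-o['tcp_pos'])/10).round(2)
E
python3 - <<'E'
from h import *
p,d,c=grab('wrist','w1.png'); np.savez('/tmp/w1',p=p,d=d,T=c['world_from_camera'])
print(go([560,281,81]),np.round(c['world_from_camera'],2).tolist(),c['fx'])
P=cloud(d,c);ok=d>0
o=np.array([551,184.5]);a=np.radians(85.7);ey=np.array([np.cos(a),np.sin(a)]);ex=np.array([ey[1],-ey[0]])
r=(P[...,:2]-o);L=np.stack([r@ex,r@ey],-1);Z=P[...,2]
for n,y in (('tin',-99),('jar',-33),('shaker',33),('mill',99)):
    m=ok&(abs(L[...,0])<40)&(abs(L[...,1]-y)<32)&(Z>45)&(Z<130)
    if m.sum()<20: print(n,m.sum());continue
    t=P[m];zt=np.percentile(t[:,2],97);t=t[t[:,2]>zt-6];print(n,m.sum(),'top',zt.round(1),'mid',((t.max(0)+t.min(0))/2).round(1),cv2.minAreaRect(t[:,:2].astype(np.float32)))
E
```

```text
t 3.0 tcp [550.4 188.2 272.8] yang -4.32
[ 9.33  0.28 19.19] [[1.0, 0.07, 0.03, 558.33], [-0.08, 0.95, 0.31, 267.74], [-0.0, -0.31, 0.95, 415.41], [0.0, 0.0, 0.0, 1.0]] 310.654349965092
tin 1523 top 92.8 mid [544.7  85.7  90.3] ((544.5418701171875, 85.77999877929688), (40.34124755859375, 40.091529846191406), 77.0201644897461)
jar 1573 top 107.9 mid [550.5 151.6 105.6] ((550.6611938476562, 151.7423553466797), (40.65314483642578, 40.99031066894531), 36.02783966064453)
shaker 1017 top 99.5 mid [552.5 218.   97.3] ((552.2781372070312, 217.7745361328125), (26.84565544128418, 26.02656364440918), 76.69507598876953)
mill 1720 top 122.9 mid [560.5 282.5 120.6] ((559.9755859375, 282.4893493652344), (35.20003890991211, 35.104347229003906), 10.040637969970703)
```

View pics/w1.png

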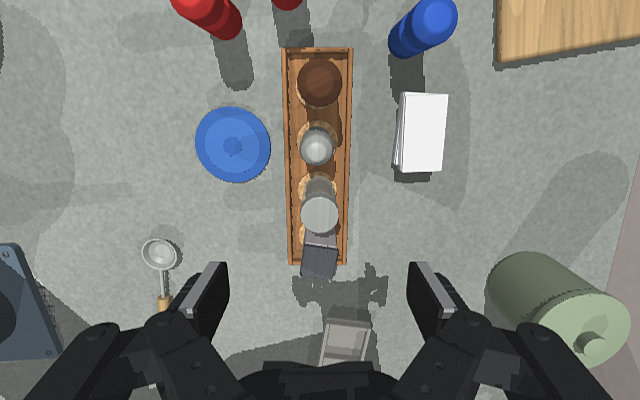

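The wrist view shows the row from above: mill (319,82), shaker (316,147), jar (319,213) and tin (320,257), all standing upright. Heights agree with the text. I'll take the mill by its upper section.

>>> step_arm([
  [[2.33, 0.07, 0, 0, 0, 0], [2.33, 0.07, 0, 0, 0, 0], [2.33, 0.07, 0, 0, 0, 0], [2.33, 0.07, 0, 0, 0, 0], [0, 0, 2.8, 0, 0, 0], [0, 0, 2.8, 0, 0, 0], [0, 0, 2.8, 0, 0, 0], [0, 0, 2.8, 0, 0, 0], [0, 0, 2.8, 0, 0, 0], [0, 0, 2.0, 0, 0, 0], [0, 0, 1.5, 0, 0, 0], [0, 0, 1.2, 0, 0, 0], [0, 0, 0.6, 0, 0, 0], [0, 0, 0, 0, 0, 0], [0, 0, 0, 0, 0, 0]],
], fingers=1)

```text
time_s: 4.25
tcp_pos: [560.0, 282.0, 80.9]
orientation: [[0.073, 0.997, 0.001], [0.997, -0.073, 0.0], [0.0, 0.001, -1.0]]
force: [-0.7, -0.5, 0.4]
finger_gap: 85.5
grip_force: 0.0
```

>>> step_arm([
  [[0, 0, 0, 0, 0, 0], [0, 0, 0, 0, 0, 0], [0, 0, 0, 0, 0, 0], [0, 0, 0, 0, 0, 0], [0, 0, 0, 0, 0, 0], [0, 0, 0, 0, 0, 0], [0, 0, 0, 0, 0, 0], [0, 0, 0, 0, 0, 0], [0, 0, 0, 0, 0, 0], [0, 0, 0, 0, 0, 0]],
], fingers=0, grip_force=35)

```text
time_s: 5.08
tcp_pos: [560.6, 281.5, 81.3]
orientation: [[0.074, 0.997, 0.002], [0.997, -0.074, 0.001], [0.001, 0.002, -1.0]]
force: [-1.2, -0.3, 6.0]
finger_gap: 41.1
grip_force: 36.0
```

>>> step_arm([
  [[0, 0, -0.5, 0, 0, 0], [0, 0, -1.5, 0, 0, 0], [0, 0, -2.5, 0, 0, 0], [0, 0, -3.0, 0, 0, 0], [0, 0, -3.0, 0, 0, 0], [0, 0, -2.5, 0, 0, 0], [0, 0, -1.0, 0, 0, 0], [0, 0, 0, 0, 0, 0]],
])

```text
time_s: 5.75
tcp_pos: [561.4, 281.8, 223.2]
orientation: [[0.074, 0.997, 0.005], [0.997, -0.074, 0.002], [0.002, 0.005, -1.0]]
force: [0.3, 0.5, -2.0]
finger_gap: 41.2
grip_force: 35.8
```

>>> step_arm([
  [[0, 0, 0, 0, 0, 2.8], [0, 0, 0, 0, 0, 2.8], [0, 0, 0, 0, 0, 2.8], [-1.8, 0.3, 0, 0, 0, 0], [-3.0, 0.5, 0, 0, 0, 0], [-4.0, 0.66, 0, 0, 0, 0], [-4.0, 0.66, 0, 0, 0, 0], [-4.0, 0.66, 0, 0, 0, 0], [-4.0, 0.66, 0, 0, 0, 0], [-4.0, 0.66, 0, 0, 0, 0], [-4.0, 0.66, 0, 0, 0, 0], [-4.0, 0.66, 0, 0, 0, 0], [-4.0, 0.66, 0, 0, 0, 0], [-4.0, 0.66, 0, 0, 0, 0], [-4.0, 0.66, 0, 0, 0, 0], [-4.0, 0.66, 0, 0, 0, 0], [-4.0, 0.66, 0, 0, 0, 0], [-3.0, 0.5, 0, 0, 0, 0], [-1.3, 0.3, 0, 0, 0, 0]],
])

```text
time_s: 7.33
tcp_pos: [526.3, -300.6, 217.2]
orientation: [[0.222, 0.975, -0.004], [0.975, -0.222, 0.001], [0.0, -0.004, -1.0]]
force: [0.5, 0.6, -0.6]
finger_gap: 41.0
grip_force: 35.7
```

>>> step_arm([
  [[0, 0, 0, 0, 0, 0], [0, 0, 0, 0, 0, 0], [0, 0, 0, 0, 0, 0], [0, 0, 0, 0, 0, 0]],
])

```text
time_s: 7.67
tcp_pos: [528.2, -294.7, 219.7]
orientation: [[0.217, 0.976, -0.001], [0.976, -0.217, 0.001], [0.001, -0.001, -1.0]]
force: [0.2, -0.1, -1.6]
finger_gap: 40.6
grip_force: 35.7
```

```bash
python3 - <<'E'
from h import *
o=arm.get_obs();print(go([528.1,-296.4,75.3]),o['finger_gap'],o['grip_force'],o['force'])
p,d,c=grab('wrist','w2.png'); np.savez('/tmp/w2',p=p,d=d,T=c['world_from_camera'])
P=cloud(d,c);ok=d>0;hsv=cv2.cvtColor(p,cv2.COLOR_BGR2HSV)
a=np.radians(77.35);ey=np.array([np.cos(a),np.sin(a)]);ex=np.array([ey[1],-ey[0]])
L=np.stack([(P[...,:2]-[549.8,-199.8])@ex,(P[...,:2]-[549.8,-199.8])@ey],-1);Z=P[...,2]
m=ok&(Z>12)&(Z<24)&(abs(L[...,0])<50)&(abs(L[...,1])<150)
print(m.sum(),cv2.minAreaRect(P[m][:,:2].astype(np.float32)),'wall top',np.percentile(Z[m],[50,90]),'floor',np.median(Z[ok&(abs(L[...,0])<20)&(abs(L[...,1]-33)<20)]))
E
```

```text
t 7.6667 tcp [ 528.2 -294.7  219.7] yang -12.52
[-0.18  0.04 14.44] 40.64875254350656 35.70625621266508 [ 0.24646553 -0.13913319 -1.60459087]
3668 ((543.9375610351562, -229.7583465576172), (210.42832946777344, 72.15213775634766), 77.3238296508789) wall top [17.56463346 18.64434974] floor 5.825310308629412
```

View pics/w2.png

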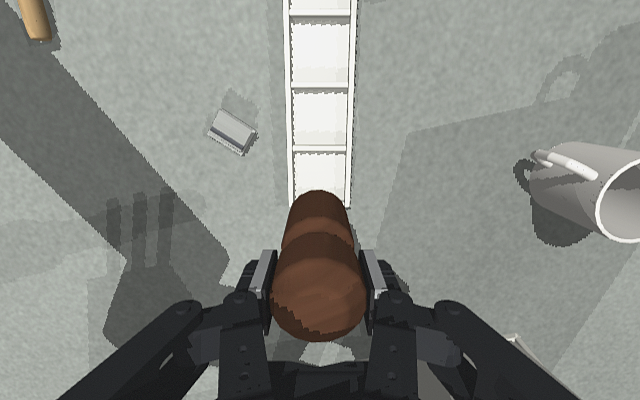

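The wrist view shows the mill held upright over the white rack's right end pocket, with the pocket row running up the image from (320,175) to (320,10). I'll lower it.

>>> step_arm([
  [[-0.18, 0.04, 1.0, 0, 0, 0], [0, 0, 2.2, 0, 0, 0], [0, 0, 2.5, 0, 0, 0], [0, 0, 2.5, 0, 0, 0], [0, 0, 2.3, 0, 0, 0], [0, 0, 1.6, 0, 0, 0], [0, 0, 1.0, 0, 0, 0], [0, 0, 0.6, 0, 0, 0], [0, 0, 0.3, 0, 0, 0], [0, 0, 0.1, 0, 0, 0], [0, 0, 0.1, 0, 0, 0], [0, 0, 0.1, 0, 0, 0], [0, 0, 0, 0, 0, 0], [0, 0, 0, 0, 0, 0]],
])

```text
time_s: 8.88
tcp_pos: [528.5, -298.8, 78.0]
orientation: [[0.219, 0.976, 0.001], [0.976, -0.219, -0.001], [-0.001, 0.001, -1.0]]
force: [0.7, -0.2, -1.9]
finger_gap: 41.3
grip_force: 35.7
```

>>> step_arm([
  [[0.15, 0, 0.05, 0, 0, 0], [0, 0, 0.05, 0, 0, 0], [0, 0, 0.05, 0, 0, 0], [0, 0, 0.05, 0, 0, 0], [0, 0, 0, 0, 0, 0]],
])

```text
time_s: 9.3
tcp_pos: [528.5, -297.1, 75.4]
orientation: [[0.218, 0.976, 0.0], [0.976, -0.218, -0.0], [-0.0, 0.0, -1.0]]
force: [0.2, -0.4, -0.3]
finger_gap: 40.5
grip_force: 35.8
```

>>> step_arm([
  [[0, 0, 0.05, 0, 0, 0], [0, 0, 0.05, 0, 0, 0], [0, 0, 0, 0, 0, 0]],
])

```text
time_s: 9.55
tcp_pos: [528.5, -297.2, 75.3]
orientation: [[0.218, 0.976, 0.0], [0.976, -0.218, -0.001], [-0.0, 0.0, -1.0]]
force: [-1.7, 1.1, 6.3]
finger_gap: 40.8
grip_force: 36.4
```

>>> step_arm([
  [[0, 0, 0, 0, 0, 0], [0, 0, 0, 0, 0, 0], [0, 0, 0, 0, 0, 0], [0, 0, 0, 0, 0, 0], [0, 0, 0, 0, 0, 0], [0, 0, -0.5, 0, 0, 0], [0, 0, -1.5, 0, 0, 0], [0, 0, -2.5, 0, 0, 0], [0, 0, -3.5, 0, 0, 0], [0, 0, -3.5, 0, 0, 0], [0, 0, -1.5, 0, 0, 0]],
], fingers=0.9)

```text
time_s: 10.47
tcp_pos: [530.1, -298.3, 209.9]
orientation: [[0.218, 0.976, 0.006], [0.976, -0.218, -0.005], [-0.003, 0.007, -1.0]]
force: [0.5, -0.5, -0.8]
finger_gap: 76.8
grip_force: 0.0
```

```bash
python3 - <<'E'
from h import *
p,d,c=grab('side','s2.png')
P=cloud(d,c);X,Y,Z=np.moveaxis(P,-1,0)
t=P[(d>0)&(abs(X-528)<32)&(abs(Y+297)<32)&(Z>30)&(Z<122)];zt=np.percentile(t[:,2],95);print('top',zt);t=t[t[:,2]>zt-8];print(((t.max(0)+t.min(0))/2).round(1))
o=arm.get_obs();print(o['finger_gap'],o['force'])
R=np.array(o['orientation']);print(go([552.4,217.8,200]))
a=np.radians(-4.2);Rn=np.array([[-np.sin(a),np.cos(a),0],[np.cos(a),np.sin(a),0],[0,0,-1]]);print('after aligning',(Rn.T@(np.array([552.4,217.8,200])-o['tcp_pos'])/10).round(2))
q=p[60:390,220:420];cv2.imwrite('pics/s2c.png',cv2.resize(q,None,fx=1.8,fy=1.8))
E
```

```text
top 115.85943425655731
[ 526.6 -295.8  112.9]
76.71745031622793 [ 0.98903778 -1.12441072  3.03822427]
t 10.5167 tcp [ 530.9 -298.9  211.7] yang -12.61
[50.9  -9.19  0.83]
after aligning [51.69 -1.64  1.17]
```

View pics/s2c.png

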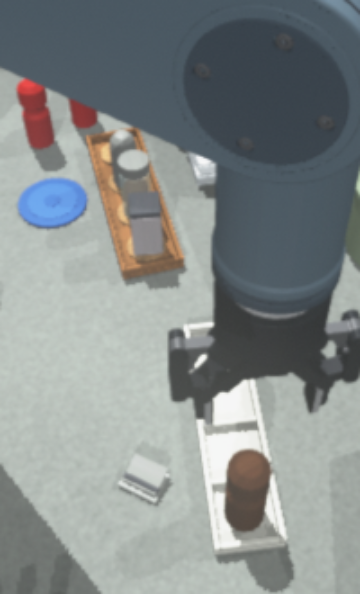

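The crop shows the mill standing upright in the right end pocket (245,490), with its top at z 116. The shaker is next.

>>> step_arm([
  [[0, 0, 0, 0, 0, -2.8], [0, 0, 0, 0, 0, -2.8], [0, 0, 0, 0, 0, -2.8], [2.0, -0.12, 0, 0, 0, 0], [3.0, -0.12, 0, 0, 0, 0], [4.0, -0.12, 0, 0, 0, 0], [4.0, -0.12, 0, 0, 0, 0], [4.0, -0.12, 0, 0, 0, 0], [4.0, -0.12, 0, 0, 0, 0], [4.0, -0.12, 0, 0, 0, 0], [4.0, -0.12, 0, 0, 0, 0], [4.0, -0.12, 0, 0, 0, 0], [4.0, -0.12, 0, 0, 0, 0], [4.0, -0.12, 0, 0, 0, 0], [4.0, -0.12, 0, 0, 0, 0], [3.7, -0.12, 0, 0, 0, 0], [2.0, 0, 0, 0, 0, 0], [0.9, 0, 0, 0, 0, 0]],
])

```text
time_s: 12.02
tcp_pos: [550.2, 222.0, 204.0]
orientation: [[0.07, 0.998, -0.0], [0.998, -0.07, 0.001], [0.001, -0.001, -1.0]]
force: [-0.8, -0.4, 0.6]
finger_gap: 76.7
grip_force: 0.0
```

>>> step_arm([
  [[0, 0, 0, 0, 0, 0], [0, 0, 0, 0, 0, 0], [0, 0, 0, 0, 0, 0], [0, 0, 0, 0, 0, 0]],
], fingers=1)

```text
time_s: 12.35
tcp_pos: [551.1, 217.0, 204.3]
orientation: [[0.076, 0.997, -0.0], [0.997, -0.076, -0.001], [-0.001, -0.0, -1.0]]
force: [0.0, -0.9, 0.1]
finger_gap: 85.5
grip_force: 0.0
```

```bash
python3 -c "
from h import *
print(go([552.4,217.8,50]))"
```

```text
t 12.35 tcp [551.1 217.  204.3] yang -4.34
[ 0.1   0.12 15.43]
```

>>> step_arm([
  [[0.1, 0.12, 1.5, 0, 0, 0], [0, 0, 2.8, 0, 0, 0], [0, 0, 2.8, 0, 0, 0], [0, 0, 2.8, 0, 0, 0], [0, 0, 2.2, 0, 0, 0], [0, 0, 1.5, 0, 0, 0], [0, 0, 1.0, 0, 0, 0], [0, 0, 0.5, 0, 0, 0], [0, 0, 0.3, 0, 0, 0], [0, 0, 0, 0, 0, 0], [0, 0, 0, 0, 0, 0]],
])

```text
time_s: 13.27
tcp_pos: [553.0, 219.5, 51.3]
orientation: [[0.074, 0.997, 0.002], [0.997, -0.074, 0.0], [0.0, 0.002, -1.0]]
force: [-0.2, -0.4, -0.2]
finger_gap: 85.5
grip_force: 0.0
```

>>> step_arm([
  [[0, 0, 0, 0, 0, 0], [0, 0, 0, 0, 0, 0], [0, 0, 0, 0, 0, 0], [0, 0, 0, 0, 0, 0], [0, 0, 0, 0, 0, 0], [0, 0, 0, 0, 0, 0], [0, 0, 0, 0, 0, 0], [0, 0, 0, 0, 0, 0], [0, 0, 0, 0, 0, 0], [0, 0, 0, 0, 0, 0]],
], fingers=0, grip_force=35)

```text
time_s: 14.1
tcp_pos: [552.6, 219.8, 50.9]
orientation: [[0.074, 0.997, 0.001], [0.997, -0.074, 0.0], [0.0, 0.001, -1.0]]
force: [-0.3, -0.1, 5.1]
finger_gap: 36.8
grip_force: 35.9
```

>>> step_arm([
  [[0, 0, -0.5, 0, 0, 0], [0, 0, -1.5, 0, 0, 0], [0, 0, -2.5, 0, 0, 0], [0, 0, -3.0, 0, 0, 0], [0, 0, -3.0, 0, 0, 0], [0, 0, -2.5, 0, 0, 0], [0, 0, -1.5, 0, 0, 0], [0, 0, -0.5, 0, 0, 0], [0, 0, 0, 0, 0, 0], [0, 0, 0, 0, 0, 0]],
])

```text
time_s: 14.93
tcp_pos: [551.4, 219.5, 199.0]
orientation: [[0.074, 0.997, -0.002], [0.997, -0.074, -0.0], [-0.001, -0.002, -1.0]]
force: [-0.8, -0.8, -2.6]
finger_gap: 36.5
grip_force: 35.4
```

>>> step_arm([
  [[0, 0, 0, 0, 0, 2.8], [0, 0, 0, 0, 0, 2.8], [0, 0, 0, 0, 0, 2.8], [-2, 0.41, 0, 0, 0, 0], [-3, 0.61, 0, 0, 0, 0], [-4, 0.82, 0, 0, 0, 0], [-4, 0.82, 0, 0, 0, 0], [-4, 0.82, 0, 0, 0, 0], [-4, 0.82, 0, 0, 0, 0], [-4, 0.82, 0, 0, 0, 0], [-4, 0.82, 0, 0, 0, 0], [-4, 0.82, 0, 0, 0, 0], [-4, 0.82, 0, 0, 0, 0], [-4, 0.82, 0, 0, 0, 0], [-2.1, 0.4, 0, 0, 0, 0], [-1, 0.2, 0, 0, 0, 0], [0, 0, 0, 0, 0, 0], [0, 0, 0, 0, 0, 0], [0, 0, 0, 0, 0, 0], [0, 0, 0, 0, 0, 0]],
])

```text
time_s: 16.6
tcp_pos: [543.7, -228.3, 200.0]
orientation: [[0.216, 0.976, -0.001], [0.976, -0.216, 0.001], [0.001, -0.001, -1.0]]
force: [0.2, 0.1, -1.7]
finger_gap: 36.6
grip_force: 35.4
```

```bash
python3 -c "
from h import *
print(go([543,-230,44.9]))"
```

```text
t 16.6 tcp [ 543.7 -228.3  200. ] yang -12.5
[-0.19 -0.02 15.51]
```

>>> step_arm([
  [[-0.08, 0, 1.0, 0, 0, 0], [0, 0, 2.5, 0, 0, 0], [0, 0, 2.8, 0, 0, 0], [0, 0, 2.8, 0, 0, 0], [0, 0, 2.3, 0, 0, 0], [0, 0, 1.6, 0, 0, 0], [0, 0, 1.0, 0, 0, 0], [0, 0, 0.6, 0, 0, 0], [0, 0, 0.3, 0, 0, 0], [0, 0, 0.2, 0, 0, 0], [0, 0, 0, 0, 0, 0], [0, 0, 0, 0, 0, 0], [0, 0, 0, 0, 0, 0]],
])

```text
time_s: 17.68
tcp_pos: [544.1, -231.5, 50.3]
orientation: [[0.219, 0.976, 0.002], [0.976, -0.219, -0.001], [-0.001, 0.002, -1.0]]
force: [-0.9, 0.3, -1.9]
finger_gap: 37.0
grip_force: 35.4
```

>>> step_arm([
  [[0, 0, 0.05, 0, 0, 0], [0, 0, 0.05, 0, 0, 0], [0, 0, 0.05, 0, 0, 0], [0, 0, 0, 0, 0, 0]],
])

```text
time_s: 18.02
tcp_pos: [543.5, -231.1, 47.8]
orientation: [[0.219, 0.976, 0.0], [0.976, -0.219, 0.0], [0.0, -0.0, -1.0]]
force: [-0.8, 0.9, -2.8]
finger_gap: 36.8
grip_force: 35.4
```

>>> step_arm([
  [[0, 0, 0.1, 0, 0, 0], [0, 0, 0.05, 0, 0, 0], [0, 0, 0.05, 0, 0, 0], [0, 0, 0.05, 0, 0, 0], [0, 0, 0, 0, 0, 0]],
])

```text
time_s: 18.43
tcp_pos: [543.4, -231.1, 45.1]
orientation: [[0.219, 0.976, -0.0], [0.976, -0.219, 0.0], [0.0, -0.0, -1.0]]
force: [-0.1, -0.1, -1.2]
finger_gap: 36.3
grip_force: 35.4
```

>>> step_arm([
  [[0, 0, 0.05, 0, 0, 0], [0, 0, 0.05, 0, 0, 0], [0, 0, 0, 0, 0, 0]],
])

```text
time_s: 18.68
tcp_pos: [543.5, -231.2, 44.9]
orientation: [[0.218, 0.976, 0.0], [0.976, -0.218, -0.0], [-0.0, 0.0, -1.0]]
force: [-1.0, 0.4, 3.8]
finger_gap: 36.7
grip_force: 36.0
```

>>> step_arm([
  [[0, 0, 0, 0, 0, 0], [0, 0, 0, 0, 0, 0], [0, 0, 0, 0, 0, 0], [0, 0, 0, 0, 0, 0], [0, 0, 0, 0, 0, 0], [0, 0, -0.5, 0, 0, 0], [0, 0, -1.5, 0, 0, 0], [0, 0, -2.5, 0, 0, 0], [0, 0, -3.5, 0, 0, 0], [0, 0, -3.5, 0, 0, 0], [0, 0, -2.5, 0, 0, 0], [0, 0, -1.0, 0, 0, 0]],
], fingers=0.9)

```text
time_s: 19.68
tcp_pos: [545.3, -232.3, 199.5]
orientation: [[0.218, 0.976, 0.006], [0.976, -0.218, -0.004], [-0.003, 0.007, -1.0]]
force: [0.4, -0.6, 0.3]
finger_gap: 77.2
grip_force: 0.0
```

>>> step_arm([
  [[0, 0, 0, 0, 0, -2.8], [0, 0, 0, 0, 0, -2.8], [0, 0, 0, 0, 0, -2.8], [2, -0.1, 0, 0, 0, 0], [3, -0.16, 0, 0, 0, 0], [4, -0.22, 0, 0, 0, 0], [4, -0.22, 0, 0, 0, 0], [4, -0.22, 0, 0, 0, 0], [4, -0.22, 0, 0, 0, 0], [4, -0.22, 0, 0, 0, 0], [4, -0.22, 0, 0, 0, 0], [4, -0.22, 0, 0, 0, 0], [4, -0.22, 0, 0, 0, 0], [1.2, -0.1, 0, 0, 0, 0], [0, 0, 0, 0, 0, 0], [0, 0, 0, 0, 0, 0], [0, 0, 0, 0, 0, 0], [0, 0, 0, 0, 0, 0], [0, 0, 0, 0, 0, 0]],
], fingers=1)

```text
time_s: 21.27
tcp_pos: [550.7, 149.8, 194.2]
orientation: [[0.076, 0.997, -0.0], [0.997, -0.076, -0.0], [-0.0, -0.0, -1.0]]
force: [0.2, -0.7, -0.3]
finger_gap: 85.5
grip_force: 0.0
```

```bash
python3 - <<'E'
from h import *
print(go([550.5,151.7,52]))
for n in('side','scene'):
  p,d,c=grab(n,n+'3.png');P=cloud(d,c);X,Y,Z=np.moveaxis(P,-1,0)
  for nm,x,y in(('mill',528,-297),('shaker',543,-232),('jar',550.5,151.7),('tin',544.6,85.8)):
    t=P[(d>0)&(abs(X-x)<32)&(abs(Y-y)<32)&(Z>40)&(Z<119)]
    if len(t)<10: print(n,nm,'few');continue
    zt=np.percentile(t[:,2],95);t=t[t[:,2]>zt-8];print(n,nm,'top',zt.round(1),((t.max(0)+t.min(0))/2).round(1))
E
```

```text
t 21.2667 tcp [550.7 149.8 194.2] yang -4.34
[ 0.2  -0.03 14.22]
side mill top 116.0 [ 527.6 -295.8  112.8]
side shaker top 92.2 [ 541.6 -232.3   90. ]
side jar top 107.3 [548.6 151.6 104.3]
side tin top 92.7 [542.7  84.7  89.5]
scene mill top 115.4 [ 529.2 -292.4  112.7]
scene shaker top 92.0 [ 544.5 -230.5   89.6]
scene jar top 107.4 [551.1 152.3 104.8]
scene tin top 92.5 [544.5  85.7  89.4]
```

View pics/side3.png

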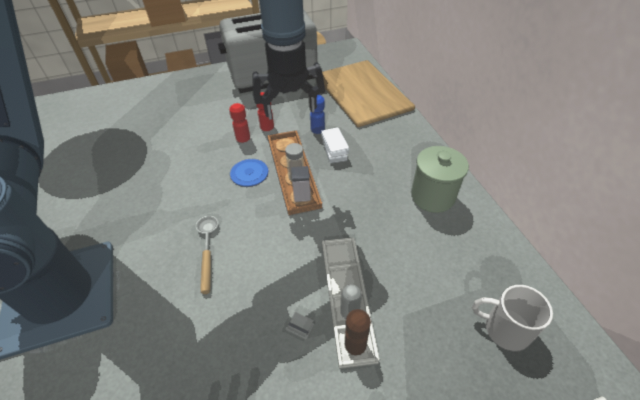

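The side view shows the shaker (351,297) and mill (358,333) upright in the two right-hand pockets, with tops at z 92 and 116. The jar is next.

>>> step_arm([
  [[0.05, 0, 1.5, 0, 0, 0], [0, 0, 2.8, 0, 0, 0], [0, 0, 2.8, 0, 0, 0], [0, 0, 2.5, 0, 0, 0], [0, 0, 1.8, 0, 0, 0], [0, 0, 1.2, 0, 0, 0], [0, 0, 0.9, 0, 0, 0], [0, 0, 0.5, 0, 0, 0], [0, 0, 0.2, 0, 0, 0], [0, 0, 0, 0, 0, 0], [0, 0, 0, 0, 0, 0]],
])

```text
time_s: 22.28
tcp_pos: [551.2, 151.8, 53.1]
orientation: [[0.074, 0.997, 0.001], [0.997, -0.074, 0.0], [0.0, 0.001, -1.0]]
force: [0.1, -0.5, -0.1]
finger_gap: 85.7
grip_force: 0.0
```

>>> step_arm([
  [[0, 0, 0, 0, 0, 0], [0, 0, 0, 0, 0, 0], [0, 0, 0, 0, 0, 0], [0, 0, 0, 0, 0, 0], [0, 0, 0, 0, 0, 0], [0, 0, 0, 0, 0, 0], [0, 0, 0, 0, 0, 0], [0, 0, 0, 0, 0, 0], [0, 0, 0, 0, 0, 0], [0, 0, 0, 0, 0, 0]],
], fingers=0, grip_force=40)

```text
time_s: 23.12
tcp_pos: [550.7, 151.9, 52.9]
orientation: [[0.074, 0.997, 0.001], [0.997, -0.074, 0.0], [0.0, 0.001, -1.0]]
force: [-1.9, 0.4, 6.1]
finger_gap: 41.3
grip_force: 40.1
```

>>> step_arm([
  [[0, 0, -0.5, 0, 0, 0], [0, 0, -1.5, 0, 0, 0], [0, 0, -2.5, 0, 0, 0], [0, 0, -3.0, 0, 0, 0], [0, 0, -3.0, 0, 0, 0], [0, 0, -2.0, 0, 0, 0], [0, 0, -1.0, 0, 0, 0], [0, 0, -0.5, 0, 0, 0], [0, 0, 0, 0, 0, 0], [0, 0, 0, 0, 0, 0]],
])

```text
time_s: 23.95
tcp_pos: [549.7, 151.8, 190.9]
orientation: [[0.074, 0.997, -0.002], [0.997, -0.074, -0.0], [-0.0, -0.002, -1.0]]
force: [0.1, -0.4, -1.8]
finger_gap: 41.6
grip_force: 40.7
```

>>> step_arm([
  [[0, 0, 0, 0, 0, 2.8], [0, 0, 0, 0, 0, 2.8], [0, 0, 0, 0, 0, 2.8], [-2, 0.5, 0, 0, 0, 0], [-3, 0.74, 0, 0, 0, 0], [-4, 0.99, 0, 0, 0, 0], [-4, 0.99, 0, 0, 0, 0], [-4, 0.99, 0, 0, 0, 0], [-4, 0.99, 0, 0, 0, 0], [-4, 0.99, 0, 0, 0, 0], [-4, 0.99, 0, 0, 0, 0], [-2, 0.5, 0, 0, 0, 0], [0, 0, 0, 0, 0, 0], [0, 0, 0, 0, 0, 0], [0, 0, 0, 0, 0, 0], [0, 0, 0, 0, 0, 0], [0, 0, 0, 0, 0, 0]],
])

```text
time_s: 25.37
tcp_pos: [557.6, -165.8, 191.9]
orientation: [[0.217, 0.976, -0.001], [0.976, -0.217, 0.001], [0.0, -0.001, -1.0]]
force: [0.4, -0.2, -2.2]
finger_gap: 41.1
grip_force: 40.7
```

```bash
python3 -c "
from h import *
print(go([557,-167.6,46.9]))"
```

```text
t 25.3667 tcp [ 557.6 -165.8  191.9] yang -12.51
[-2.00e-01 -1.00e-02  1.45e+01]
```

>>> step_arm([
  [[-0.08, 0, 1.0, 0, 0, 0], [0, 0, 2.5, 0, 0, 0], [0, 0, 2.8, 0, 0, 0], [0, 0, 2.5, 0, 0, 0], [0, 0, 2.0, 0, 0, 0], [0, 0, 1.4, 0, 0, 0], [0, 0, 0.9, 0, 0, 0], [0, 0, 0.6, 0, 0, 0], [0, 0, 0.3, 0, 0, 0], [0, 0, 0.1, 0, 0, 0], [0, 0, 0, 0, 0, 0], [0, 0, 0, 0, 0, 0], [0, 0, 0, 0, 0, 0]],
])

```text
time_s: 26.45
tcp_pos: [558.1, -168.5, 52.2]
orientation: [[0.218, 0.976, 0.002], [0.976, -0.218, -0.001], [-0.0, 0.002, -1.0]]
force: [-0.5, 0.4, -2.8]
finger_gap: 41.2
grip_force: 40.7
```

>>> step_arm([
  [[0, 0, 0.05, 0, 0, 0], [0, 0, 0.05, 0, 0, 0], [0, 0, 0.05, 0, 0, 0], [0, 0, 0, 0, 0, 0]],
])

```text
time_s: 26.78
tcp_pos: [557.5, -168.2, 49.8]
orientation: [[0.219, 0.976, 0.0], [0.976, -0.219, 0.0], [0.0, 0.0, -1.0]]
force: [0.5, 0.2, -2.2]
finger_gap: 41.3
grip_force: 40.7
```

>>> step_arm([
  [[0, 0, 0.1, 0, 0, 0], [0, 0, 0.05, 0, 0, 0], [0, 0, 0.05, 0, 0, 0], [0, 0, 0.05, 0, 0, 0], [0, 0, 0, 0, 0, 0]],
])

```text
time_s: 27.2
tcp_pos: [557.5, -168.2, 47.1]
orientation: [[0.219, 0.976, -0.0], [0.976, -0.219, 0.0], [0.0, -0.0, -1.0]]
force: [-0.7, -0.2, -2.0]
finger_gap: 41.1
grip_force: 40.7
```

>>> step_arm([
  [[0, 0, 0.05, 0, 0, 0], [0, 0, 0, 0, 0, 0]],
])

```text
time_s: 27.37
tcp_pos: [557.6, -168.2, 47.0]
orientation: [[0.218, 0.976, 0.0], [0.976, -0.218, -0.0], [-0.0, 0.0, -1.0]]
force: [-0.5, 0.4, 0.8]
finger_gap: 41.3
grip_force: 40.8
```

>>> step_arm([
  [[0, 0, 0.05, 0, 0, 0], [0, 0, 0, 0, 0, 0]],
])

```text
time_s: 27.53
tcp_pos: [557.6, -168.2, 46.9]
orientation: [[0.218, 0.976, 0.0], [0.976, -0.218, -0.0], [-0.0, 0.0, -1.0]]
force: [-1.9, 0.7, 4.2]
finger_gap: 41.2
grip_force: 41.2
```

>>> step_arm([
  [[0, 0, 0, 0, 0, 0], [0, 0, 0, 0, 0, 0], [0, 0, 0, 0, 0, 0], [0, 0, 0, 0, 0, 0], [0, 0, 0, 0, 0, 0], [0, 0, -0.5, 0, 0, 0], [0, 0, -1.5, 0, 0, 0], [0, 0, -2.5, 0, 0, 0], [0, 0, -3.5, 0, 0, 0], [0, 0, -3.5, 0, 0, 0], [0, 0, -2.5, 0, 0, 0], [0, 0, -1.0, 0, 0, 0]],
], fingers=0.9)

```text
time_s: 28.53
tcp_pos: [559.4, -169.1, 201.4]
orientation: [[0.218, 0.976, 0.007], [0.976, -0.218, -0.004], [-0.002, 0.007, -1.0]]
force: [0.7, -0.6, 0.8]
finger_gap: 76.9
grip_force: 0.0
```

>>> step_arm([
  [[2, -0.56, 0, 0, 0, 0], [3, -0.84, 0, 0, 0, 0], [4, -1.12, 0, 0, 0, 0], [4, -1.12, 0, 0, 0, 0], [4, -1.12, 0, 0, 0, 0], [4, -1.12, 0, 0, 0, 0], [2.5, -0.7, 0, 0, 0, 0], [1, -0.28, 0, 0, 0, 0], [0, 0, 0, 0, 0, 0], [0, 0, 0, 0, 0, 0], [0, 0, 0, 0, 0, 0], [0, 0, 0, 0, 0, 0], [0, 0, 0, 0, 0, 0]],
], fingers=1)

```text
time_s: 29.62
tcp_pos: [544.4, 84.3, 196.2]
orientation: [[0.221, 0.975, -0.0], [0.975, -0.221, -0.0], [-0.0, -0.0, -1.0]]
force: [0.3, -0.2, -0.5]
finger_gap: 85.7
grip_force: 0.0
```

```bash
python3 - <<'E'
from h import *
print(go([544.3,85.5,42]))
for n in('side','scene'):
  p,d,c=grab(n,n+'4.png');P=cloud(d,c);X,Y,Z=np.moveaxis(P,-1,0)
  for nm,x,y in(('mill',528,-297),('shaker',543,-232),('jar',557,-168),('tin',544.6,85.8)):
    t=P[(d>0)&(abs(X-x)<32)&(abs(Y-y)<32)&(Z>40)&(Z<119)]
    if len(t)<10: print(n,nm,'few');continue
    zt=np.percentile(t[:,2],95);t=t[t[:,2]>zt-5];print(n,nm,'top',zt.round(1),((t.max(0)+t.min(0))/2).round(1),cv2.minAreaRect(t[:,:2].astype(np.float32))[1:])
E
```

```text
t 29.6167 tcp [544.4  84.3 196.2] yang -12.75
[ 0.12 -0.03 15.42]
side mill top 115.8 [ 526.1 -295.4  114.5] ((33.000450134277344, 34.253440856933594), 80.42842864990234)
side shaker top 92.7 [ 540.7 -232.4   91.4] ((24.341691970825195, 24.58745574951172), 14.924516677856445)
side jar top 101.5 [ 555.5 -167.6   99.9] ((39.4942626953125, 39.591129302978516), 69.47352600097656)
side tin top 92.5 [543.   85.5  91.1] ((41.00291442871094, 39.17180633544922), 74.14567565917969)
scene mill top 115.9 [ 529.2 -292.8  114.4] ((29.98236083984375, 31.74834632873535), 24.6118221282959)
scene shaker top 92.9 [ 545.1 -230.1   91.2] ((24.053874969482422, 23.074337005615234), 17.46988296508789)
scene jar top 101.4 [ 557.7 -167.4   99.8] ((40.69865798950195, 39.2158317565918), 61.465797424316406)
scene tin top 92.6 [544.4  86.1  90.8] ((41.74100112915039, 39.50385665893555), 76.77140808105469)
```

>>> step_arm([
  [[0, 0, 1.5, 0, 0, 0], [0, 0, 2.8, 0, 0, 0], [0, 0, 2.8, 0, 0, 0], [0, 0, 2.8, 0, 0, 0], [0, 0, 2.2, 0, 0, 0], [0, 0, 1.5, 0, 0, 0], [0, 0, 1.0, 0, 0, 0], [0, 0, 0.5, 0, 0, 0], [0, 0, 0.3, 0, 0, 0], [0, 0, 0, 0, 0, 0], [0, 0, 0, 0, 0, 0]],
])

```text
time_s: 30.63
tcp_pos: [544.9, 85.7, 43.2]
orientation: [[0.219, 0.976, 0.002], [0.976, -0.219, -0.0], [0.0, 0.002, -1.0]]
force: [0.4, -0.3, -1.3]
finger_gap: 85.7
grip_force: 0.0
```

>>> step_arm([
  [[0, 0, 0, 0, 0, 0], [0, 0, 0, 0, 0, 0], [0, 0, 0, 0, 0, 0], [0, 0, 0, 0, 0, 0], [0, 0, 0, 0, 0, 0], [0, 0, 0, 0, 0, 0], [0, 0, 0, 0, 0, 0], [0, 0, 0, 0, 0, 0], [0, 0, 0, 0, 0, 0], [0, 0, 0, 0, 0, 0]],
], fingers=0, grip_force=40)

```text
time_s: 31.47
tcp_pos: [544.6, 85.9, 42.9]
orientation: [[0.218, 0.976, 0.001], [0.976, -0.218, -0.0], [0.0, 0.001, -1.0]]
force: [-0.5, 1.1, 5.6]
finger_gap: 39.4
grip_force: 40.8
```

>>> step_arm([
  [[0, 0, -0.5, 0, 0, 0], [0, 0, -1.5, 0, 0, 0], [0, 0, -2.5, 0, 0, 0], [0, 0, -3.0, 0, 0, 0], [0, 0, -2.0, 0, 0, 0], [0, 0, -1.0, 0, 0, 0], [0, 0, -0.5, 0, 0, 0], [0, 0, 0, 0, 0, 0], [0, 0, 0, 0, 0, 0]],
])

```text
time_s: 32.22
tcp_pos: [543.3, 85.9, 151.1]
orientation: [[0.218, 0.976, -0.002], [0.976, -0.218, 0.0], [-0.0, -0.002, -1.0]]
force: [0.3, 0.1, -1.2]
finger_gap: 39.6
grip_force: 40.3
```

>>> step_arm([
  [[-2, 0.76, 0, 0, 0, 0], [-3, 1.15, 0, 0, 0, 0], [-3.8, 1.45, 0, 0, 0, 0], [-3.8, 1.45, 0, 0, 0, 0], [-3.8, 1.45, 0, 0, 0, 0], [-1.5, 0.57, 0, 0, 0, 0], [0, 0, 0, 0, 0, 0], [0, 0, 0, 0, 0, 0], [0, 0, 0, 0, 0, 0], [0, 0, 0, 0, 0, 0], [0, 0, 0, 0, 0, 0]],
])

```text
time_s: 33.13
tcp_pos: [571.3, -102.1, 152.0]
orientation: [[0.217, 0.976, -0.001], [0.976, -0.217, 0.001], [0.0, -0.001, -1.0]]
force: [-0.6, -0.3, -0.8]
finger_gap: 39.7
grip_force: 40.3
```

```bash
python3 -c "
from h import *
print(go([571.5,-103.2,36.9]))"
```

```text
t 33.1333 tcp [ 571.3 -102.1  152. ] yang -12.51
[-0.11  0.05 11.51]
```

>>> step_arm([
  [[0, 0, 1.0, 0, 0, 0], [0, 0, 2.3, 0, 0, 0], [0, 0, 2.4, 0, 0, 0], [0, 0, 2.0, 0, 0, 0], [0, 0, 1.4, 0, 0, 0], [0, 0, 0.9, 0, 0, 0], [0, 0, 0.6, 0, 0, 0], [0, 0, 0.3, 0, 0, 0], [0, 0, 0.1, 0, 0, 0], [0, 0, 0, 0, 0, 0], [0, 0, 0, 0, 0, 0], [0, 0, 0, 0, 0, 0]],
])

```text
time_s: 34.13
tcp_pos: [572.3, -104.0, 43.2]
orientation: [[0.218, 0.976, 0.002], [0.976, -0.218, -0.001], [-0.0, 0.002, -1.0]]
force: [0.6, 0.3, -1.1]
finger_gap: 39.6
grip_force: 40.3
```

>>> step_arm([
  [[0, 0, 0.05, 0, 0, 0], [0, 0, 0.05, 0, 0, 0], [0, 0, 0.05, 0, 0, 0], [0, 0, 0, 0, 0, 0]],
])

```text
time_s: 34.47
tcp_pos: [571.6, -103.7, 40.8]
orientation: [[0.219, 0.976, 0.0], [0.976, -0.219, -0.0], [-0.0, 0.0, -1.0]]
force: [-0.0, -0.2, -1.2]
finger_gap: 39.7
grip_force: 40.3
```

>>> step_arm([
  [[0, 0, 0.1, 0, 0, 0], [0, 0, 0.1, 0, 0, 0], [0, 0, 0.05, 0, 0, 0], [0, 0, 0.05, 0, 0, 0], [0, 0, 0.05, 0, 0, 0], [0, 0, 0, 0, 0, 0]],
])

```text
time_s: 34.97
tcp_pos: [571.6, -103.7, 37.1]
orientation: [[0.218, 0.976, -0.0], [0.976, -0.218, 0.0], [0.0, -0.0, -1.0]]
force: [-1.1, 0.5, -1.7]
finger_gap: 39.7
grip_force: 40.3
```

>>> step_arm([
  [[0, 0, 0.05, 0, 0, 0], [0, 0, 0, 0, 0, 0]],
])

```text
time_s: 35.13
tcp_pos: [571.7, -103.8, 37.0]
orientation: [[0.219, 0.976, 0.0], [0.976, -0.219, -0.0], [-0.0, 0.0, -1.0]]
force: [-0.7, 1.1, 1.1]
finger_gap: 39.8
grip_force: 40.3
```

Contact, as with the jar. I'll press the last half millimetre, release, lift and back away.

>>> step_arm([
  [[0, 0, 0.05, 0, 0, 0], [0, 0, 0, 0, 0, 0]],
])

```text
time_s: 35.3
tcp_pos: [571.7, -103.8, 36.9]
orientation: [[0.218, 0.976, 0.0], [0.976, -0.218, -0.0], [-0.0, 0.0, -1.0]]
force: [-1.1, -0.5, 4.5]
finger_gap: 39.7
grip_force: 40.9
```

>>> step_arm([
  [[0, 0, 0, 0, 0, 0], [0, 0, 0, 0, 0, 0], [0, 0, 0, 0, 0, 0], [0, 0, 0, 0, 0, 0], [0, 0, 0, 0, 0, 0], [0, 0, -0.5, 0, 0, 0], [0, 0, -1.5, 0, 0, 0], [0, 0, -2.5, 0, 0, 0], [0, 0, -3.5, 0, 0, 0], [0, 0, -3.5, 0, 0, 0], [0, 0, -3.0, 0, 0, 0], [0, 0, -2.0, 0, 0, 0]],
], fingers=0.9)

```text
time_s: 36.3
tcp_pos: [572.7, -104.1, 205.4]
orientation: [[0.218, 0.976, 0.005], [0.976, -0.218, -0.002], [-0.001, 0.005, -1.0]]
force: [0.4, 0.3, -0.3]
finger_gap: 76.8
grip_force: 0.0
```

>>> step_arm([
  [[2, 0, 0, 0, 0, 0], [3.5, 0, 0, 0, 0, 0], [3.5, 0, 0, 0, 0, 0], [3.5, 0, 0, 0, 0, 0], [3.5, 0, 0, 0, 0, 0], [2, 0, 0, 0, 0, 0], [0, 0, 0, 0, 0, 0], [0, 0, 0, 0, 0, 0], [0, 0, 0, 0, 0, 0]],
])

```text
time_s: 37.05
tcp_pos: [610.8, 71.4, 201.4]
orientation: [[0.218, 0.976, -0.0], [0.976, -0.218, -0.001], [-0.001, -0.0, -1.0]]
force: [-0.4, -0.3, -0.4]
finger_gap: 76.8
grip_force: 0.0
```

```bash
python3 - <<'E'
from h import *
for n in('side','scene'):
  p,d,c=grab(n,n+'5.png');P=cloud(d,c);X,Y,Z=np.moveaxis(P,-1,0)
  for nm,x,y in(('mill',528,-297),('shaker',543,-232),('jar',557,-168),('tin',571.5,-103)):
    t=P[(d>0)&(abs(X-x)<32)&(abs(Y-y)<32)&(Z>40)&(Z<119)]
    if len(t)<10: print(n,nm,'few');continue
    zt=np.percentile(t[:,2],95);t=t[t[:,2]>zt-5];print(n,nm,'top',zt.round(1),((t.max(0)+t.min(0))/2).round(1))
  if n=='side': cv2.imwrite('pics/s5c.png',cv2.resize(p[200:390,260:440],None,fx=3,fy=3))
print(arm.get_obs()['time_s'])
E
```

```text
side mill top 115.7 [ 526.3 -295.6  114.2]
side shaker top 92.5 [ 541.1 -232.6   91.2]
side jar top 101.5 [ 555.4 -168.3  100.2]
side tin top 86.6 [ 570.3 -103.9   85. ]
scene mill top 115.9 [ 529.1 -293.6  114.4]
scene shaker few
scene jar top 102.0 [ 554.4 -164.1  100. ]
scene tin top 86.0 [571.1 -98.3  84.9]
37.15
```

View pics/s5c.png

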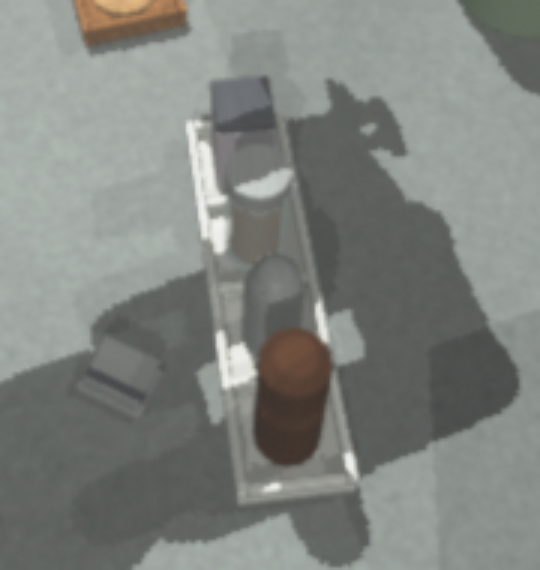

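The crop shows tin (243,120), jar (257,200), shaker (275,290) and mill (292,390), all upright in their own pockets. Their tops sit at object height plus the 6 mm pocket floor.

```bash
python3 -c "
from bench import arm
print(arm.job_done())"
```

```text
the job is handed in; nothing more can be done
None
```

The job is handed in: from the robot's left, tin, jar, shaker and mill stand upright in the white rack's four pockets, the reverse of their old order, finished at about 37 s.

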